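Nest the sample cups under their dust lid

ROBOT

A 6-joint arm with a two-finger parallel gripper is mounted at the origin on a cart in front of the work surface, level with it; the furniture and walls round the work are solid. World frame = base frame: x ahead of the robot, y to its left, z up, the work surface at z = 0. Lengths are in m, angles in rad, forces in N, time in s.
With the tool pointing down it reaches from about 0.35 to 0.875 m from the base axis. Payload 4.2 kg.
Tool frame: the origin (TCP) lies on the mounting face of the last link; the fingertips stand 182 mm ahead of it and the grasp point (between the pads) lies 164 mm ahead of it; z points along the fingers, y is the line along which they close (so a half turn about z gives the same grasp; the last joint's range is limited). The gripper opens to 87 mm and grips with 3 to 60 N. Pads are 19 mm wide; open, the fingers measure 117 mm over their backs; the gripper's body (75 mm by 190 mm) begins 51 mm behind the grasp point.
Start: joints at [-0.926, 0.385, 0.008, 0, -1.194, -0.259], TCP at [0.235, -0.579, 0.405] pointing down, gripper open.
Joint ranges: [-3.14, 3.14], [-1.21, 2.06], [-1.07, 1.41], [-3.16, 2.05], [-2.99, -0.16], [-3.1, 3.1]. Speed limits (rad/s): [2.79, 2.79, 3.14, 3.14, 3.14, 3.14].

INTERFACE

Orientations are given as a unit quaternion [x, y, z, w].
In Python, from workcell import monitor, viewer, job gives the robot as it stands.
- The arm moves only by the tool jog_arm, never from a script. Its argument "motion" is a list of rows, each a list of 3 entries, a list of its own where there are three numbers: the finger opening in m, from 0 to 0.087, then the shift along the tool's x, y, z in m, then the turn, a rotation vector about the tool's x, y, z in degrees. In form: [[gripper, [dx, dy, dz], [wx, wy, wz]], ...]. A call has 1 to 12 rows; each row shifts and turns the commanded pose from where the row before left it, along the tool's axes as they then stand; what a row does not reach is not made up. A row lasts 1/10 s, in which the tool goes at most 50 mm and 8.59 degrees, less where a joint would pass 70% of its speed; a pose out of reach is approached as far as the arm can. A call is refused whole if a number of a shift passes 0.05 or a number of a turn 8.59, either way. A call with a gripper value outside its range is refused whole. The fingers move at their own pace and stop on an object; "newtons" is the grip in N (left out, the last holds). Time passes only in rows, so rows that do not move let the fingers close. It gives the time, the measured TCP pose, the force, the opening and the grip force at its end, in the units of the state.
- monitor.sense(): the state, without advancing time (a new reading comes with each control period).
- viewer.capture(name): name is "side" or "top" or "wrist"; returns a dict with "img" (420x560x3 uint8, blue, green, red), "fx", "fy", "cx", "cy" (pixels), "world_to_cam" (4x4, takes a point from world to camera coordinates); the wrist camera has in their place "mount" (4x4, takes a point from camera to tool coordinates, whose origin is the TCP and whose axes are the flange's). Camera axes: x right, y up, looking along -z (the intrinsics and any distortion apply to the point x, -y, -z); pixel columns grow to the right and rows downward; lengths in m; the calibration is good to about 2 mm. A picture is of the moment at which its call begins: read the wrist's pose just before it. There is no depth.
- job.hand_in(): hands the job in; it is judged then, once.
The state is a dict: "t": time; "joint_positions": joint angles; "joint_velocities": joint speeds; "tau": joint torques, N m; "position": TCP position; "eef_rot": TCP orientation; "ft_force": force on the tool from outside, world axes, zero at the start; "torque": the same for the moment, N m; "grip_width": finger opening in m; "finger_force": force on a finger pad.
Only numpy, scipy, OpenCV 4.12 (cv2) and the standard library are available. Lean on these libraries where they do the work, as an engineer would, in place of code of your own. Each camera call takes 0.05 s, during which the arm holds its last target. There are 200 camera calls.

TASK

Put the clean steel sample cups away: nest the two loose ones into the cup that stands on the white round stand, so that all three sit fully home, one in the other and upright, then close the top cup with the steel dust lid, seated flat. The bottom cup stays on its stand, either loose cup may go first, and the other things on the bench are to be left where they are.

Things in the scene. Friction and masses are not known exactly. Their poses are not given: they have to be found in the camera images.
- stand: White plastic stand fixed to the bench: flat round foot 104 mm across and 6 mm thick, with a locating ring (60 mm outer, about 47 mm inner diameter, top at 12 mm) that holds the foot of the bottom cup. Origin: centre of the underside.
- cup_base: Open steel cup, upright, 70 mm tall, wall 2.5 mm: straight collar (64 mm outer, 59 mm inner diameter) from 44 mm up to the rim, tapered body below (54 mm diameter at 42 mm height, 39 mm at the foot). Nested, its collar shoulder rests on the lower cup's rim, its origin 27 mm above the lower one's. Origin: centre of underside. This one stands on the stand, its underside 6 mm above the bench.
- cup_1: Open steel cup, upright, 70 mm tall, wall 2.5 mm: straight collar (64 mm outer, 59 mm inner diameter) from 44 mm up to the rim, tapered body below (54 mm diameter at 42 mm height, 39 mm at the foot). Nested, its collar shoulder rests on the lower cup's rim, its origin 27 mm above the lower one's. Origin: centre of underside. Loose, on the bench.
- cup_2: Open steel cup, upright, 70 mm tall, wall 2.5 mm: straight collar (64 mm outer, 59 mm inner diameter) from 44 mm up to the rim, tapered body below (54 mm diameter at 42 mm height, 39 mm at the foot). Nested, its collar shoulder rests on the lower cup's rim, its origin 27 mm above the lower one's. Origin: centre of underside. Loose, on the bench; the same as cup_1.
- lid: Round steel dust lid, 70 mm across, black knob on top. Origin: centre of the underside; z up: spigot 53 mm diameter from 0 to 6 mm (goes into a cup's mouth), disc 6 to 10 mm (rests on the rim), neck 14 mm wide 10 to 14 mm, knob 22 mm across 18 to 36 mm. Seated, its origin is 64 mm above that of the cup it closes.
- reagent: Bystander: brown glass bottle with a black cap, 54 mm across, 93 mm tall. Origin: centre of the underside. Leave it alone.
- petri: Bystander: round shallow dish, 90 mm across, 16 mm tall. Origin: centre of the underside. Leave it alone.
- tape: Bystander: roll of tape lying flat, 104 mm across, 25 mm tall. Origin: centre of the underside. Leave it alone.
- bulb: Bystander: dark red rubber bulb lying on its side, 45x70x47 mm. Origin: centre of the underside. Leave it alone.
- timer: Bystander: small square white timer, 62x62x15 mm. Origin: centre of the underside. Leave it alone.
- beaker: Bystander: clear plastic tapered beaker, 89 mm across, 135 mm tall, not one of the cups. Origin: centre of the underside. Leave it alone.
Things that resemble listed ones, but are neither listed nor needed, are in the scene too. What is shaped like the cup_2 but orange or yellow is not meant.

How it is judged:
By the outcome, as a careful person would: the job done as asked, in the order asked, and still so for the second after the job is handed in, with the robot touching nothing.
It also fails if it takes over 69 s, if anything falls off the work surface, if the arm or the gripper's body presses on something with over 40 N, if the wrist force passes 120 N, or if a joint passes its speed limit or range.

## Working session

There is one attempt and no reset: what is moved stays moved. The work goes in short steps, Python scripts to look and compute and a tool call to move; the robot and the scene stay as the last step left them, time stands still between calls to the robot, and variables do not carry over. Pictures are saved under pics/ and viewed, at most 10 in all, crops included, and the job is handed in when it is done.

Besides the shell and the picture viewer there is one more tool, called after "Call:" in YAML: its name, and indented under it one key for each argument. jog_arm: Moves the arm, as the interface text tells. Its arguments: {"type":"object","properties":{"motion":{"type":"array","items":{"type":"array"}},"newtons":{"type":"number"}},"required":["motion"]}

```bash
mkdir -p pics; ls; cat > h.py <<'E'
import numpy as np, cv2, json
from workcell import monitor, viewer, job
from scipy.spatial.transform import Rotation as R
def snap(n, f):
    s=monitor.sense(); c=viewer.capture(n); cv2.imwrite('pics/'+f+'.png',c['img'])
    if 'mount' in c:
        T=np.eye(4);T[:3,:3]=R.from_quat(s['eef_rot']).as_matrix();T[:3,3]=s['position']
        M=T@np.array(c['mount'])
    else: M=np.linalg.inv(np.array(c['world_to_cam']))
    d={k:c[k] for k in('fx','fy','cx','cy')}; d['M']=M.tolist(); d['dist']=[float(v) for v in np.ravel(c.get('dist',c.get('distortion',[])))]
    json.dump(d,open('pics/'+f+'.json','w'));return c,d
def load(f): return json.load(open('pics/'+f+'.json'))
def ray(d,u,v):
    M=np.array(d['M']); D=np.array(d['dist']) if len(d['dist']) else None
    K=np.array([[d['fx'],0,d['cx']],[0,d['fy'],d['cy']],[0,0,1.]])
    p=cv2.undistortPoints(np.array([[[u,v]]],float),K,D)[0,0]
    r=M[:3,:3]@np.array([p[0],-p[1],-1]); return M[:3,3],r/np.linalg.norm(r)
def onz(d,u,v,z):
    o,r=ray(d,u,v); return o+r*(z-o[2])/r[2]
def proj(d,p):
    M=np.linalg.inv(np.array(d['M'])); q=M[:3,:3]@np.array(p)+M[:3,3]
    return np.array([d['cx']-d['fx']*q[0]/q[2], d['cy']+d['fy']*q[1]/q[2]])
def tri(a,b):
    (o,r),(p,s)=a,b; t=np.linalg.lstsq(np.c_[r,-s],p-o,rcond=None)[0]
    return (o+r*t[0]+p+s*t[1])/2, np.linalg.norm(o+r*t[0]-p-s*t[1])
E
python3 - <<'E'
from h import *
for n in('top','side','wrist'):
    c,d=snap(n,n+'0'); print(n,[k for k in c],{k:c[k] for k in c if k not in('img','world_to_cam','mount')},np.round(d['M'],3).tolist())
s=monitor.sense();print(s['t'],s['eef_rot'],s['position'])
a=cv2.imread('pics/top0.png')
E
```

```text
pics
top ['img', 'fx', 'fy', 'cx', 'cy', 'world_to_cam'] {'fx': 495.46321572526364, 'fy': 495.46321572526364, 'cx': 285.8304064869923, 'cy': 205.44521093378543} [[-0.02, 0.989, -0.149, 0.32], [-1.0, -0.021, -0.005, -0.025], [-0.008, 0.149, 0.989, 1.317], [0.0, 0.0, 0.0, 1.0]]
side ['img', 'fx', 'fy', 'cx', 'cy', 'world_to_cam'] {'fx': 497.87687146120766, 'fy': 497.87687146120766, 'cx': 277.96854514370744, 'cy': 209.07180455664414} [[-0.999, -0.003, 0.052, 0.588], [0.046, -0.531, 0.846, 1.401], [0.025, 0.847, 0.531, 0.915], [0.0, 0.0, 0.0, 1.0]]
wrist ['img', 'fx', 'fy', 'cx', 'cy', 'mount'] {'fx': 361.1491891742833, 'fy': 361.1491891742833, 'cx': 281.4563487467902, 'cy': 211.66345117853373} [[-0.377, -0.898, -0.225, 0.173], [0.926, -0.365, -0.094, -0.605], [0.002, -0.244, 0.97, 0.384], [0.0, 0.0, 0.0, 1.0]]
0.15 [-1.91638346e-01  9.81465255e-01  8.10499854e-04 -2.00716392e-04] [ 0.23515829 -0.57891122  0.40391224]
```

View pics/top0.png

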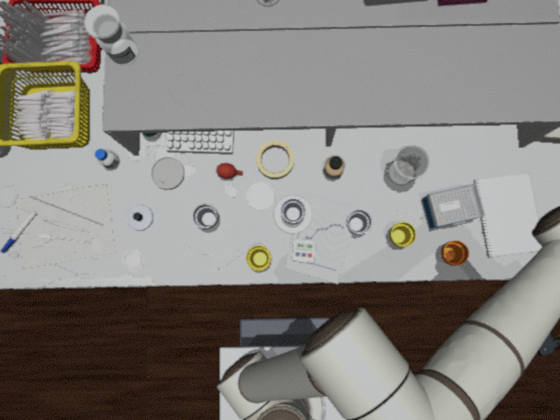

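View pics/side0.png

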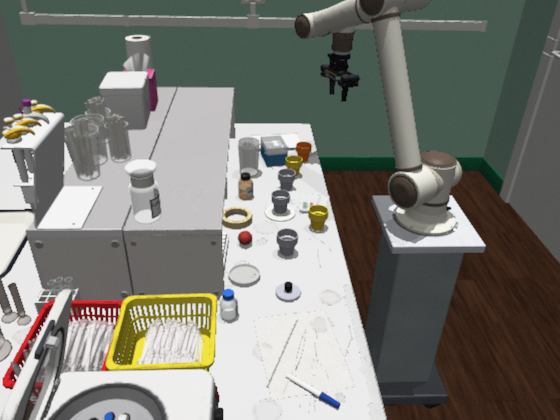

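Top view: steel cups at (206,217), (357,223) and on the stand (292,211); lid at (139,217). Yellow/orange cups at (259,258), (400,235) and (454,252) are decoys, because they are not steel. I'll check the steel ones in enlarged crops and measure them.

```bash
python3 - <<'E'
from h import *
t=cv2.imread('pics/top0.png');s=cv2.imread('pics/side0.png')
d=load('top0');e=load('side0')
for n,u,v,z in(('c1',206,215,.07),('base',292,210,.076),('c2',357,222,.07),('lid',139,216,.03),('shelf',108,130,.25),('shelfr',520,130,.25),('beaker',402,165,.1),('reag',335,163,.09),('tape',275,159,.02),('timer',304,248,.01),('y1',259,256,.07),('y2',400,234,.07)):
    p=onz(d,u,v,z);print(n,p.round(3),proj(e,p).round(0))
r=lambda i,a,b,w,h,k:cv2.resize(i[b:b+h,a:a+w],None,fx=k,fy=k,interpolation=cv2.INTER_CUBIC)
A=r(t,110,180,270,64,2.9);B=r(s,235,155,100,150,2.9)
A=A[:, :783];W=np.zeros((A.shape[0]+B.shape[0]-30,783,3),np.uint8)
W=np.zeros((600,790,3),np.uint8);W[:A.shape[0],:A.shape[1]]=A;h=min(600-A.shape[0],B.shape[0]);W[A.shape[0]:A.shape[0]+h,:B.shape[1]]=B[:h]
cv2.imwrite('pics/crop0.png',W);print(A.shape,B.shape)
E
```

```text
c1 [0.487 0.185 0.07 ] [286. 232.]
base [ 0.495 -0.034  0.076] [280. 193.]
c2 [ 0.462 -0.198  0.07 ] [287. 172.]
lid [0.494 0.368 0.03 ] [287. 283.]
shelf [0.659 0.375 0.25 ] [223. 216.]
shelfr [ 0.639 -0.543  0.25 ] [239.  92.]
beaker [ 0.6   -0.312  0.1  ] [249. 151.]
reag [ 0.611 -0.145  0.09 ] [245. 174.]
tape [0.642 0.008 0.02 ] [236. 215.]
timer [ 0.402 -0.064  0.01 ] [306. 205.]
y1 [0.381 0.051 0.07 ] [317. 208.]
y2 [ 0.429 -0.305  0.07 ] [294. 159.]
(186, 783, 3) (435, 290, 3)
```

View pics/crop0.png

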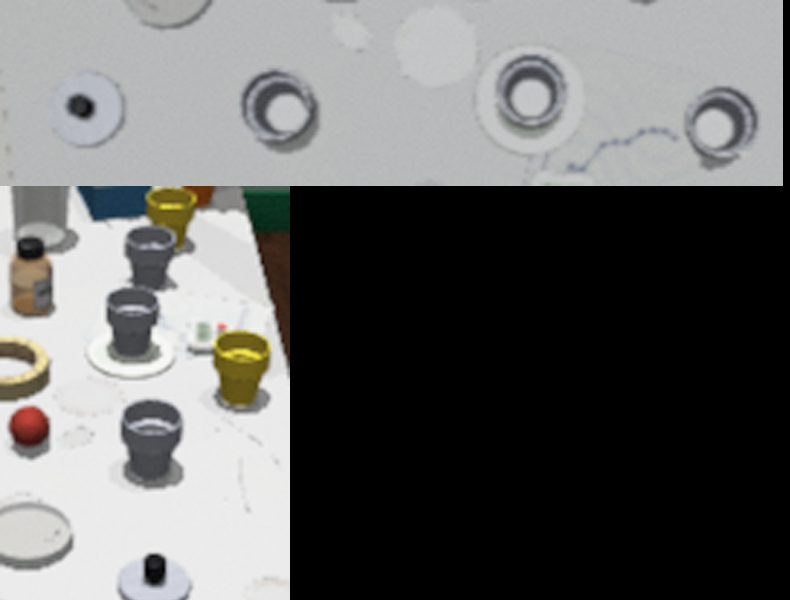

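The crop confirms three dark steel cups, the middle one on the white stand, and the steel lid with a black knob. The two yellow cups are clearly different. Next I'll align the gripper and sweep with the wrist camera.

Call:
jog_arm:
  motion:
    - [0.087, [0, 0, 0], [0, 0, 7.4]]
    - [0.087, [0, 0, 0], [0, 0, 7.4]]
    - [0.087, [0, 0, 0], [0, 0, 7.3]]
    - [0.087, [-0.025, 0.04, 0], [0, 0, 0]]
    - [0.087, [-0.025, 0.04, 0], [0, 0, 0]]
    - [0.087, [-0.025, 0.04, 0], [0, 0, 0]]
    - [0.087, [-0.025, 0.04, 0], [0, 0, 0]]
    - [0.087, [-0.025, 0.04, 0], [0, 0, 0]]
    - [0.087, [-0.025, 0.04, 0], [0, 0, 0]]
    - [0.087, [-0.025, 0.04, 0], [0, 0, 0]]
    - [0.087, [-0.025, 0.04, 0], [0, 0, 0]]
    - [0.087, [0, 0, 0], [0, 0, 0]]

```text
t: 1.35
position: [0.4373, -0.2554, 0.4047]
eef_rot: [-0.003, 1.0, 0.0, 0.0]
ft_force: [0.1, -0.1, 0.7]
grip_width: 0.0871
finger_force: 0.0
```

```bash
python3 - <<'E'
from h import *
c,d=snap('wrist','w1');print(np.round(d['M'],3).tolist())
for n,p in (('c2',[.462,-.198,.07]),('b',[.495,-.034,.076])): print(n,proj(d,p))
E
```

```text
[[-0.008, -0.97, -0.245, 0.37], [1.0, -0.007, -0.003, -0.257], [0.001, -0.245, 0.97, 0.385], [0.0, 0.0, 0.0, 1.0]]
c2 [345.03126676 225.11044683]
b [523.38734368 262.8116236 ]
```

Call:
jog_arm:
  motion:
    - [0.087, [0, 0.048, 0], [0, 0, 0]]
    - [0.087, [0, 0.048, 0], [0, 0, 0]]
    - [0.087, [0, 0.048, 0], [0, 0, 0]]
    - [0.087, [0, 0.048, 0], [0, 0, 0]]
    - [0.087, [0, 0, 0], [0, 0, 0]]
    - [0.087, [0, 0, 0], [0, 0, 0]]

```text
t: 2.0
position: [0.435, -0.0668, 0.4048]
eef_rot: [-0.001, 1.0, -0.0, -0.0]
ft_force: [0.1, -0.2, 0.5]
grip_width: 0.0868
finger_force: 0.0
```

```bash
python3 -c "
from h import *
snap('wrist','w2')"
```

Call:
jog_arm:
  motion:
    - [0.087, [0, 0.048, 0], [0, 0, 0]]
    - [0.087, [0, 0.048, 0], [0, 0, 0]]
    - [0.087, [0, 0.048, 0], [0, 0, 0]]
    - [0.087, [0, 0.048, 0], [0, 0, 0]]
    - [0.087, [0, 0, 0], [0, 0, 0]]
    - [0.087, [0, 0, 0], [0, 0, 0]]

```text
t: 2.65
position: [0.4356, 0.1244, 0.4043]
eef_rot: [0.0, 1.0, -0.0, -0.001]
ft_force: [-0.5, -0.4, -0.5]
grip_width: 0.0871
finger_force: 0.0
```

```bash
python3 - <<'E'
from h import *
snap('wrist','w3')
a=[cv2.imread('pics/w%d.png'%i) for i in (1,2,3)]
cv2.imwrite('pics/w123.png',np.hstack([cv2.resize(x,(266,200)) for x in a]))
E
```

```text
(no output)
```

View pics/w2.png

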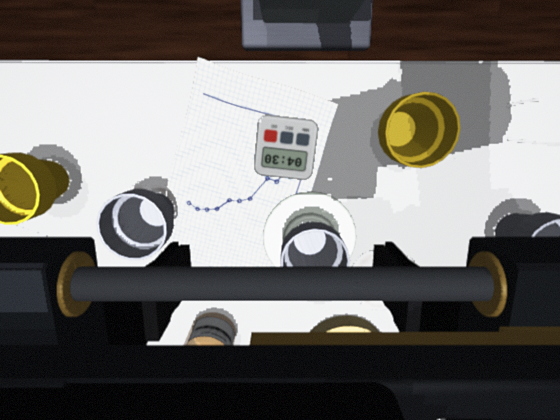

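w2 shows cup2's rim at about (135,222), the base cup's at about (315,245), partly behind the gripper, and cup1 at the right edge. I'll move 60 mm further in x for a clear view and sweep back.

Call:
jog_arm:
  motion:
    - [0.087, [-0.03, 0.048, 0], [0, 0, 0]]
    - [0.087, [-0.03, 0.048, 0], [0, 0, 0]]
    - [0.087, [0, 0.048, 0], [0, 0, 0]]
    - [0.087, [0, 0.03, 0], [0, 0, 0]]
    - [0.087, [0, 0, 0], [0, 0, 0]]
    - [0.087, [0, 0, 0], [0, 0, 0]]

```text
t: 3.3
position: [0.4889, 0.2862, 0.4042]
eef_rot: [0.001, 1.0, -0.001, -0.001]
ft_force: [-0.6, -0.2, -0.7]
grip_width: 0.087
finger_force: 0.0
```

```bash
python3 -c "
from h import *
snap('wrist','v1')"
```

Call:
jog_arm:
  motion:
    - [0.087, [0, -0.045, 0], [0, 0, 0]]
    - [0.087, [0, -0.045, 0], [0, 0, 0]]
    - [0.087, [0, -0.045, 0], [0, 0, 0]]
    - [0.087, [0, -0.045, 0], [0, 0, 0]]
    - [0.087, [0, 0, 0], [0, 0, 0]]
    - [0.087, [0, 0, 0], [0, 0, 0]]

```text
t: 3.95
position: [0.4878, 0.1051, 0.4053]
eef_rot: [0.002, 1.0, 0.0, 0.0]
ft_force: [-0.7, 0.8, -0.0]
grip_width: 0.0873
finger_force: 0.0
```

```bash
python3 -c "
from h import *
snap('wrist','v2')"
```

Call:
jog_arm:
  motion:
    - [0.087, [0, -0.045, 0], [0, 0, 0]]
    - [0.087, [0, -0.045, 0], [0, 0, 0]]
    - [0.087, [0, -0.045, 0], [0, 0, 0]]
    - [0.087, [0, -0.045, 0], [0, 0, 0]]
    - [0.087, [0, 0, 0], [0, 0, 0]]
    - [0.087, [0, 0, 0], [0, 0, 0]]

```text
t: 4.6
position: [0.4883, -0.0726, 0.4046]
eef_rot: [0.001, 1.0, 0.0, -0.0]
ft_force: [-0.2, 0.2, 0.2]
grip_width: 0.087
finger_force: 0.0
```

```bash
python3 -c "
from h import *
snap('wrist','v3')"
```

Call:
jog_arm:
  motion:
    - [0.087, [0, -0.045, 0], [0, 0, 0]]
    - [0.087, [0, -0.045, 0], [0, 0, 0]]
    - [0.087, [0, -0.045, 0], [0, 0, 0]]
    - [0.087, [0, 0, 0], [0, 0, 0]]
    - [0.087, [0, 0, 0], [0, 0, 0]]

```text
t: 5.15
position: [0.4886, -0.2067, 0.4044]
eef_rot: [-0.0, 1.0, 0.0, -0.0]
ft_force: [0.3, 0.9, 0.0]
grip_width: 0.0867
finger_force: 0.0
```

```bash
python3 - <<'E'
from h import *
snap('wrist','v4')
a=[cv2.imread('pics/v%d.png'%i)[60:300] for i in (1,2,3,4)]
b=[cv2.resize(x,(400,171)) for x in a]
for i in (1,2,3,4):
    d=load('v%d'%i); print(i,[(n,proj(d,p).round().tolist()) for n,p in (('c1',[.487,.185,.07]),('lid',[.494,.368,.03]),('c2',[.462,-.198,.07]),('b',[.495,-.034,.076]))])
cv2.imwrite('pics/v.png',np.vstack([cv2.resize(np.hstack([a[0][:,100:],a[1][:,100:]]),(800,210)),cv2.resize(np.hstack([a[2][:,100:],a[3][:,100:]]),(800,210))]))
E
```

```text
1 [('c1', [169.0, 197.0]), ('lid', [364.0, 196.0]), ('c2', [-272.0, 169.0]), ('b', [-82.0, 208.0])]
2 [('c1', [372.0, 197.0]), ('lid', [544.0, 195.0]), ('c2', [-65.0, 170.0]), ('b', [124.0, 208.0])]
3 [('c1', [572.0, 197.0]), ('lid', [722.0, 195.0]), ('c2', [139.0, 169.0]), ('b', [326.0, 207.0])]
4 [('c1', [722.0, 197.0]), ('lid', [855.0, 196.0]), ('c2', [292.0, 169.0]), ('b', [479.0, 207.0])]
```

View pics/v.png

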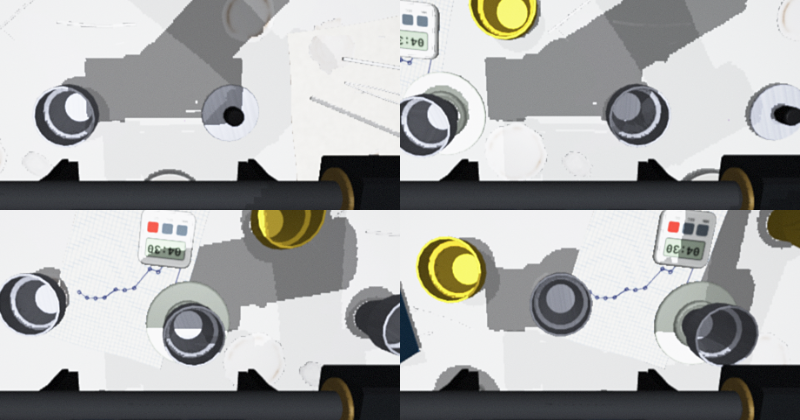

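v1–v4 show the cups clear of the gripper: c1 at full-frame (169,197) and (372,197), base at (124,208) and (326,207), c2 at (139,169) and (292,169), lid knob at (364,196). Now I'll fit the rims.

```bash
cat > fit.py <<'E'
from h import *
from scipy.optimize import least_squares
def rim(f,guess,thr=112,R0=.032,z=None):
    """contour of dark blob near guess -> plane z -> circle fit on the side away from the camera"""
    z=guess[2] if z is None else z
    im=cv2.imread('pics/'+f+'.png'); d=load(f)
    m=(im.max(2)<thr).astype(np.uint8); m[255:]=0
    cs,_=cv2.findContours(m,cv2.RETR_EXTERNAL,cv2.CHAIN_APPROX_NONE)
    g=proj(d,guess)
    k=max((c for c in cs if len(c)>40),key=lambda c:cv2.pointPolygonTest(c,(float(g[0]),float(g[1])),True))
    P=np.array([onz(d,u,v,z)[:2] for u,v in k[:,0]])
    cam=np.array(d['M'])[:2,3]; c=np.array(guess[:2],float)
    for _ in range(6):
        w=(c-cam)/np.linalg.norm(c-cam); q=P-c
        s=P[(q@w>-.005)&(abs(np.linalg.norm(q,axis=1)-R0)<.006)]
        r=least_squares(lambda x:np.hypot(*(s-x[:2]).T)-x[2],[*c,R0],loss='soft_l1',f_scale=.0007).x; c=r[:2]
    return r,len(s),np.std(np.hypot(*(s-c).T)-r[2])
def pair(f1,f2,guess,**k):
    a,b=rim(f1,guess,**k),rim(f2,guess,**k); z=guess[2]
    o=lambda f,r:(lambda C,p:(C,(p-C)/np.linalg.norm(p-C)))(np.array(load(f)['M'])[:3,3],np.r_[r[0][:2],z])
    p,e=tri(o(f1,a),o(f2,b)); return a,b,p,e
E
python3 - <<'E'
from fit import *
np.set_printoptions(precision=4,suppress=True)
for n,g,fs in (('c1',[.487,.185,.07],('v1','v2')),('b',[.495,-.034,.076],('v2','v3')),('c2',[.462,-.198,.07],('v3','v4'))):
    for thr in(95,112,125):
        a,b,p,e=pair(*fs,g,thr=thr); print(n,thr,a,b,'tri',p,e)
E
```

```text
c1 95 (array([0.487, 0.185, 0.032]), 0, np.float64(nan)) (array([0.487, 0.185, 0.032]), 0, np.float64(nan)) tri [0.487 0.185 0.07 ] 6.359601310784502e-17
c1 112 (array([0.487, 0.185, 0.032]), 0, np.float64(nan)) (array([0.4841, 0.1882, 0.0287]), 100, np.float64(0.000353403812896668)) tri [0.4844 0.1868 0.0755] 0.002767814638297433
c1 125 (array([0.4846, 0.1884, 0.0283]), 109, np.float64(0.000589776089942747)) (array([0.4841, 0.1882, 0.0289]), 102, np.float64(0.0004127161193635543)) tri [0.4844 0.1883 0.0696] 0.0005088969470114428
b 95 (array([ 0.495, -0.034,  0.032]), 0, np.float64(nan)) (array([ 0.495, -0.034,  0.032]), 0, np.float64(nan)) tri [ 0.495 -0.034  0.076] 0.0
b 112 (array([ 0.495, -0.034,  0.032]), 0, np.float64(nan)) (array([ 0.4926, -0.0364,  0.0288]), 109, np.float64(0.0006964427222967827)) tri [ 0.4948 -0.0358  0.0717] 0.00240031880086821
b 125 (array([ 0.495, -0.034,  0.032]), 0, np.float64(nan)) (array([ 0.4922, -0.0366,  0.0293]), 102, np.float64(0.00048381156138858336)) tri [ 0.4947 -0.036   0.0713] 0.0027690506817507066
c2 95 (array([ 0.462, -0.198,  0.032]), 0, np.float64(nan)) (array([ 0.4585, -0.2038,  0.032 ]), 0, np.float64(nan)) tri [ 0.462  -0.2036  0.0558] 0.0036953188444262086
c2 112 (array([ 0.462, -0.198,  0.032]), 0, np.float64(nan)) (array([ 0.4627, -0.2043,  0.0285]), 127, np.float64(0.0008845943041369972)) tri [ 0.4644 -0.2041  0.0545] 0.0006927171239252567
c2 125 (array([ 0.462, -0.198,  0.032]), 0, np.float64(nan)) (array([ 0.462 , -0.2043,  0.0292]), 106, np.float64(0.00029108302330663134)) tri [ 0.464  -0.2041  0.0545] 2.203275445006959e-05
  ret = _var(a, axis=axis, dtype=dtype, out=out, ddof=ddof,
  arrmean = um.true_divide(arrmean, div, out=arrmean,
  ret = ret.dtype.type(ret / rcount)
```

```bash
python3 - <<'E'
s=open('fit.py').read()
i=s.index('    cs,_='); j=s.index('    P=np')
s=s[:i]+"""    cs,_=cv2.findContours(m,cv2.RETR_EXTERNAL,cv2.CHAIN_APPROX_NONE)
    k=np.vstack([c for c in cs if len(c)>20]); g=proj(d,guess); k=k[np.hypot(*(k[:,0]-g).T)<75]
"""+s[j:]
s=s.replace('R0=.032','R0=.0295').replace('<.006','<tol').replace('for _ in range(6):','for tol in (.012,.01,.008,.006,.004,.003,.003):')
open('fit.py','w').write(s)
E
python3 - <<'E'
from fit import *
np.set_printoptions(precision=4,suppress=True)
for n,g,fs in (('c1',[.485,.188,.07],('v1','v2')),('b',[.493,-.036,.076],('v2','v3')),('c2',[.463,-.203,.07],('v3','v4')),('c2',[.463,-.203,.07],('v3','w1'))):
    for thr in(112,125,140):
        a,b,p,e=pair(*fs,g,thr=thr); print(n,thr,*a,*b,'tri',p,e)
E
```

```text
c1 112 [0.4847 0.1884 0.0281] 107 0.0004505641370077726 [0.4842 0.1883 0.0287] 99 0.000333114367444169 tri [0.4845 0.1884 0.0697] 0.0004978988403264539
c1 125 [0.4845 0.1886 0.0284] 105 0.0004290645008171585 [0.4841 0.1882 0.0289] 102 0.0004127161194936623 tri [0.4844 0.1884 0.0693] 0.00042539889564786507
c1 140 [0.4845 0.1886 0.0286] 104 0.00046106848019276497 [0.4841 0.1881 0.029 ] 102 0.0004153772962428691 tri [0.4845 0.1884 0.0691] 0.0003723042568135296
b 112 [ 0.493  -0.0369  0.0284] 102 0.000362089138673691 [ 0.4925 -0.0364  0.0288] 108 0.000658815587654239 tri [ 0.4926 -0.0365  0.0769] 0.0004739719935124831
b 125 [ 0.493  -0.0369  0.0285] 103 0.0003729035723748524 [ 0.4922 -0.0366  0.0293] 102 0.00048381156031678386 tri [ 0.4925 -0.0366  0.0765] 0.0008071745936616099
b 140 [ 0.493  -0.0369  0.0287] 104 0.0003825165725063431 [ 0.492  -0.0366  0.0296] 104 0.00048569626026575733 tri [ 0.4924 -0.0366  0.0764] 0.0010097752052102558
c2 112 [ 0.4623 -0.2044  0.0283] 109 0.0003857193908719132 [ 0.4624 -0.2044  0.0287] 118 0.0005798599437956485 tri [ 0.4624 -0.2044  0.0699] 0.0001342326381866522
c2 125 [ 0.4622 -0.2045  0.0284] 109 0.00041167092806951636 [ 0.462  -0.2043  0.0292] 106 0.00029108302340844763 tri [ 0.462  -0.2043  0.0704] 0.00021215151414160534
c2 140 [ 0.4623 -0.2043  0.0286] 107 0.00038667146346515346 [ 0.4618 -0.2044  0.0299] 120 0.0007267190205145905 tri [ 0.4621 -0.2044  0.0697] 0.00041367078150244066
c2 112 [ 0.4623 -0.2044  0.0283] 109 0.0003857193908719132 [ 0.4612 -0.2043  0.029 ] 102 0.0006211398897523497 tri [ 0.4618 -0.2044  0.0695] 0.0010655073991448648
c2 125 [ 0.4622 -0.2045  0.0284] 109 0.00041167092806951636 [ 0.4609 -0.2044  0.0293] 102 0.000562889837200508 tri [ 0.4617 -0.2044  0.0696] 0.0012307164912127176
c2 140 [ 0.4623 -0.2043  0.0286] 107 0.00038667146346515346 [ 0.4607 -0.2044  0.0295] 104 0.0005905273303082407 tri [ 0.4617 -0.2044  0.0691] 0.001422754272871096
```

Rims measured in two views: c1 (0.484,0.188), base (0.4925,-0.0367) and c2 (0.462,-0.204), at heights 0.070, 0.0765 and 0.070, which match the text. I'm going to cup_2 first.

Call:
jog_arm:
  motion:
    - [0.087, [0.0266, 0.0023, 0], [0, 0, 0]]
    - [0.087, [0, 0, 0.03], [0, 0, 0]]
    - [0.087, [0, 0, 0.03], [0, 0, 0]]
    - [0.087, [0, 0, 0.03], [0, 0, 0]]
    - [0.087, [0, 0, 0.02], [0, 0, 0]]
    - [0.087, [0, 0, 0], [0, 0, 0]]
    - [0.087, [0, 0, 0], [0, 0, 0]]
    - [0.087, [0, 0, 0], [0, 0, 0]]

```text
t: 6.0
position: [0.4624, -0.2042, 0.2963]
eef_rot: [-0.001, 1.0, -0.0, 0.002]
ft_force: [-0.3, 0.5, 1.0]
grip_width: 0.0869
finger_force: 0.0
```

Call:
jog_arm:
  motion:
    - [0.087, [0, 0, 0.02], [0, 0, 0]]
    - [0.087, [0, 0, 0.02], [0, 0, 0]]
    - [0.087, [0, 0, 0.02], [0, 0, 0]]
    - [0.087, [0, 0, 0.007], [0, 0, 0]]
    - [0.087, [0, 0, 0], [0, 0, 0]]
    - [0.05, [0, 0, 0], [0, 0, 0]]
    - [0.05, [0, 0, 0], [0, 0, 0]]
    - [0.05, [0, 0, 0], [0, 0, 0]]
    - [0.05, [0, 0, 0], [0, 0, 0]]
    - [0.05, [0, 0, 0], [0, 0, 0]]
    - [0.05, [0, 0, 0], [0, 0, 0]]
    - [0.05, [0, 0, 0], [0, 0, 0]]
  newtons: 20

```text
t: 7.2
position: [0.4619, -0.2049, 0.2284]
eef_rot: [-0.0, 1.0, -0.0, 0.001]
ft_force: [-0.4, 1.5, 5.5]
grip_width: 0.064
finger_force: 20.0
```

Call:
jog_arm:
  motion:
    - [0.05, [0, 0, -0.015], [0, 0, 0]]
    - [0.05, [0, 0, -0.03], [0, 0, 0]]
    - [0.05, [0, 0, -0.04], [0, 0, 0]]
    - [0.05, [0, 0, -0.04], [0, 0, 0]]
    - [0.05, [-0.006, 0.033, 0], [0, 0, 0]]
    - [0.05, [-0.006, 0.033, 0], [0, 0, 0]]
    - [0.05, [-0.006, 0.033, 0], [0, 0, 0]]
    - [0.05, [-0.006, 0.033, 0], [0, 0, 0]]
    - [0.05, [-0.006, 0.033, 0], [0, 0, 0]]
    - [0.05, [0, 0.003, 0], [0, 0, 0]]
    - [0.05, [0, 0, 0], [0, 0, 0]]
    - [0.05, [0, 0, 0], [0, 0, 0]]

```text
t: 8.4
position: [0.4912, -0.0374, 0.3522]
eef_rot: [0.0, 1.0, -0.0, -0.001]
ft_force: [-0.0, 0.1, -1.2]
grip_width: 0.0635
finger_force: 20.0
```

```bash
python3 - <<'E'
from h import *
s=monitor.sense();print(s['position'],s['ft_force'],s['grip_width'],R.from_quat(s['eef_rot']).as_matrix()[:,2])
snap('wrist','p1');snap('side','ps1')
a=cv2.imread('pics/p1.png');b=cv2.imread('pics/ps1.png')[120:300,200:360]
cv2.imwrite('pics/p1c.png',np.hstack([a[:400,:440][:400],cv2.resize(b,(355,400))]))
E
```

```text
[ 0.49121301 -0.03739101  0.35222131] [-1.15990471e-03  1.08328540e-01 -1.16545754e+00] 0.06348360215205458 [-1.41909493e-03 -2.48685564e-04 -9.99998962e-01]
```

View pics/p1c.png

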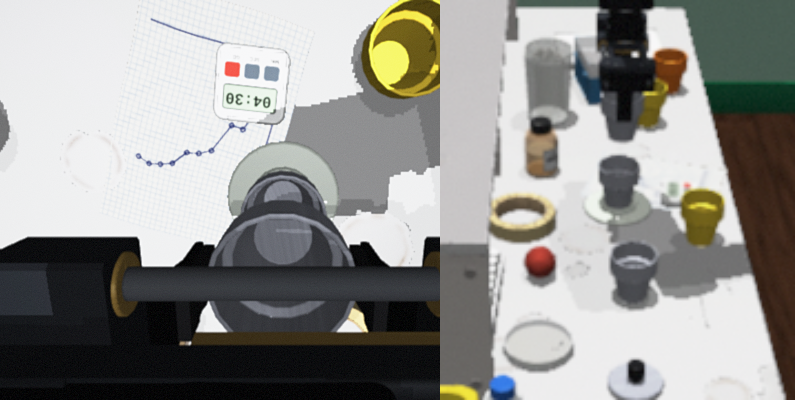

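The cup hangs upright above the base cup: held rim at about (280,275), base rim at about (283,190). I'm lowering it with a 1 mm x correction.

Call:
jog_arm:
  motion:
    - [0.05, [-0.0012, 0.0007, 0.01], [0, 0, 0]]
    - [0.05, [0, 0, 0.012], [0, 0, 0]]
    - [0.05, [0, 0, 0.012], [0, 0, 0]]
    - [0.05, [0, 0, 0.012], [0, 0, 0]]
    - [0.05, [0, 0, 0.012], [0, 0, 0]]
    - [0.05, [0, 0, 0.012], [0, 0, 0]]
    - [0.05, [0, 0, 0.008], [0, 0, 0]]
    - [0.05, [0, 0, 0.006], [0, 0, 0]]
    - [0.05, [0, 0, 0], [0, 0, 0]]

```text
t: 9.4
position: [0.4925, -0.0365, 0.2678]
eef_rot: [0.0, 1.0, -0.0, -0.001]
ft_force: [0.1, 0.8, -0.9]
grip_width: 0.0638
finger_force: 20.0
```

Call:
jog_arm:
  motion:
    - [0.05, [0, 0, 0.003], [0, 0, 0]]
    - [0.05, [0, 0, 0.002], [0, 0, 0]]
    - [0.05, [0, 0, 0.001], [0, 0, 0]]
    - [0.05, [0, 0, 0], [0, 0, 0]]

```text
t: 9.8
position: [0.4928, -0.0362, 0.2628]
eef_rot: [-0.0, 1.0, 0.0, 0.0]
ft_force: [-0.5, -0.1, -1.6]
grip_width: 0.0638
finger_force: 20.0
```

Call:
jog_arm:
  motion:
    - [0.05, [0, 0, 0.001], [0, 0, 0]]
    - [0.05, [0, 0, 0.0007], [0, 0, 0]]
    - [0.05, [0, 0, 0], [0, 0, 0]]

```text
t: 10.1
position: [0.493, -0.0362, 0.2615]
eef_rot: [-0.0, 1.0, -0.0, 0.0]
ft_force: [-0.9, -0.3, 2.5]
grip_width: 0.064
finger_force: 20.0
```

Contact came at the expected height. I'm pressing slightly, releasing and retreating.

Call:
jog_arm:
  motion:
    - [0.05, [0, 0, 0.0006], [0, 0, 0]]
    - [0.05, [0, 0, 0], [0, 0, 0]]
    - [0.087, [0, 0, 0], [0, 0, 0]]
    - [0.087, [0, 0, 0], [0, 0, 0]]
    - [0.087, [0, 0, 0], [0, 0, 0]]
    - [0.087, [0, 0, 0], [0, 0, 0]]
    - [0.087, [0, 0, -0.02], [0, 0, 0]]
    - [0.087, [0, 0, -0.04], [0, 0, 0]]
    - [0.087, [0, 0, -0.04], [0, 0, 0]]
    - [0.087, [0, 0, -0.04], [0, 0, 0]]
    - [0.087, [0, 0, 0], [0, 0, 0]]
    - [0.087, [0, 0, 0], [0, 0, 0]]

```text
t: 11.3
position: [0.4925, -0.0362, 0.401]
eef_rot: [0.0, 1.0, 0.001, 0.001]
ft_force: [-0.4, 0.5, -0.8]
grip_width: 0.087
finger_force: 0.0
```

```bash
python3 - <<'E'
from fit import *
np.set_printoptions(precision=4,suppress=True)
s=monitor.sense();print(s['position'],s['ft_force'],s['grip_width'])
snap('wrist','p2');snap('side','ps2')
for z in(.1,.103,.106):print(z,rim('p2',[.4925,-.0367,z],thr=125))
a=cv2.imread('pics/p2.png');b=cv2.imread('pics/ps2.png')[120:270,210:343]
cv2.imwrite('pics/p2c.png',np.hstack([a[:400,:440],cv2.resize(b,(355,400))]))
E
```

```text
[ 0.4925 -0.0362  0.401 ] [-0.3891  0.4798 -0.7645] 0.08696270378672913
0.1 (array([ 0.4925, -0.0369,  0.0302]), 125, np.float64(0.0008405556952197273))
0.103 (array([ 0.4918, -0.0369,  0.0299]), 125, np.float64(0.0008314938130810541))
0.106 (array([ 0.4911, -0.0369,  0.0296]), 125, np.float64(0.0008224324879807565))
```

View pics/p2c.png

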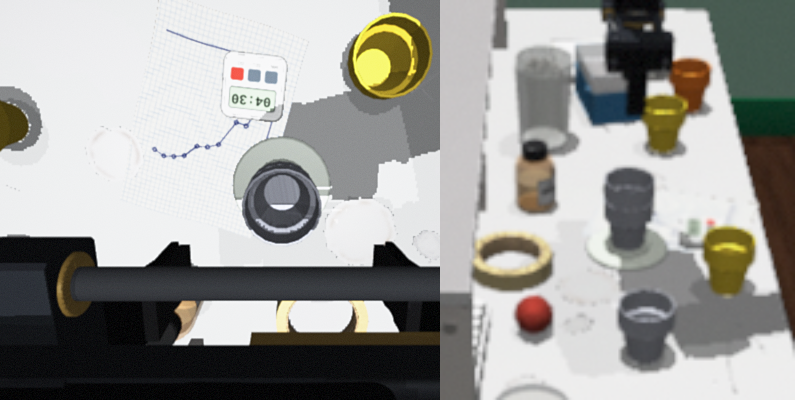

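Cup_2 is nested upright; its rim is at (281,205) in the wrist view and it stacks straight in the side view. Now cup_1.

Call:
jog_arm:
  motion:
    - [0.087, [0.0082, 0.0446, 0], [0, 0, 0]]
    - [0.087, [0, 0.045, 0], [0, 0, 0]]
    - [0.087, [0, 0.045, 0], [0, 0, 0]]
    - [0.087, [0, 0.045, 0], [0, 0, 0]]
    - [0.087, [0, 0.045, 0], [0, 0, 0]]
    - [0.087, [0, 0, 0.02], [0, 0, 0]]
    - [0.087, [0, 0, 0.03], [0, 0, 0]]
    - [0.087, [0, 0, 0.03], [0, 0, 0]]
    - [0.087, [0, 0, 0.025], [0, 0, 0]]
    - [0.087, [0, 0, 0], [0, 0, 0]]
    - [0.087, [0, 0, 0], [0, 0, 0]]

```text
t: 12.5
position: [0.4847, 0.1884, 0.2947]
eef_rot: [-0.0, 1.0, -0.001, -0.001]
ft_force: [-0.0, -0.2, 0.2]
grip_width: 0.0868
finger_force: 0.0
```

Call:
jog_arm:
  motion:
    - [0.087, [0, 0, 0.02], [0, 0, 0]]
    - [0.087, [0, 0, 0.02], [0, 0, 0]]
    - [0.087, [0, 0, 0.02], [0, 0, 0]]
    - [0.087, [0, 0, 0.006], [0, 0, 0]]
    - [0.087, [0, 0, 0], [0, 0, 0]]
    - [0.05, [0, 0, 0], [0, 0, 0]]
    - [0.05, [0, 0, 0], [0, 0, 0]]
    - [0.05, [0, 0, 0], [0, 0, 0]]
    - [0.05, [0, 0, 0], [0, 0, 0]]
    - [0.05, [0, 0, 0], [0, 0, 0]]
    - [0.05, [0, 0, 0], [0, 0, 0]]
    - [0.05, [0, 0, 0], [0, 0, 0]]
  newtons: 20

```text
t: 13.7
position: [0.4848, 0.1886, 0.2301]
eef_rot: [-0.0, 1.0, 0.0, 0.001]
ft_force: [-0.8, 1.1, 5.1]
grip_width: 0.0647
finger_force: 20.0
```

Call:
jog_arm:
  motion:
    - [0.05, [0, 0, -0.02], [0, 0, 0]]
    - [0.05, [0, 0, -0.04], [0, 0, 0]]
    - [0.05, [0, 0, -0.04], [0, 0, 0]]
    - [0.05, [0, 0, -0.04], [0, 0, 0]]
    - [0.05, [-0.002, -0.037, 0], [0, 0, 0]]
    - [0.05, [-0.002, -0.038, 0], [0, 0, 0]]
    - [0.05, [-0.002, -0.038, 0], [0, 0, 0]]
    - [0.05, [-0.002, -0.038, 0], [0, 0, 0]]
    - [0.05, [0, -0.038, 0], [0, 0, 0]]
    - [0.05, [0, -0.036, 0], [0, 0, 0]]
    - [0.05, [0, 0, 0], [0, 0, 0]]
    - [0.05, [0, 0, 0], [0, 0, 0]]

```text
t: 14.9
position: [0.4922, -0.0374, 0.3686]
eef_rot: [0.001, 1.0, 0.0, -0.001]
ft_force: [-0.3, 0.0, -0.1]
grip_width: 0.0646
finger_force: 20.0
```

Call:
jog_arm:
  motion:
    - [0.05, [0, 0, 0], [0, 0, 0]]

```text
t: 15.0
position: [0.4925, -0.0362, 0.369]
eef_rot: [-0.0, 1.0, 0.0, -0.0]
ft_force: [0.5, 0.4, -1.3]
grip_width: 0.0644
finger_force: 20.0
```

Call:
jog_arm:
  motion:
    - [0.05, [0, 0, 0.012], [0, 0, 0]]
    - [0.05, [0, 0, 0.012], [0, 0, 0]]
    - [0.05, [0, 0, 0.012], [0, 0, 0]]
    - [0.05, [0, 0, 0.012], [0, 0, 0]]
    - [0.05, [0, 0, 0.012], [0, 0, 0]]
    - [0.05, [0, 0, 0.008], [0, 0, 0]]
    - [0.05, [0, 0, 0.005], [0, 0, 0]]
    - [0.05, [0, 0, 0], [0, 0, 0]]
    - [0.05, [0, 0, 0], [0, 0, 0]]

```text
t: 15.9
position: [0.4928, -0.0364, 0.2967]
eef_rot: [-0.0, 1.0, -0.0, 0.0]
ft_force: [-0.4, -0.2, -1.3]
grip_width: 0.0647
finger_force: 20.0
```

Call:
jog_arm:
  motion:
    - [0.05, [0, 0, 0.002], [0, 0, 0]]
    - [0.05, [0, 0, 0.002], [0, 0, 0]]
    - [0.05, [0, 0, 0.001], [0, 0, 0]]
    - [0.05, [0, 0, 0], [0, 0, 0]]

```text
t: 16.3
position: [0.4925, -0.0367, 0.2914]
eef_rot: [0.0, 1.0, 0.0, -0.0]
ft_force: [-0.1, -0.1, -1.3]
grip_width: 0.0645
finger_force: 20.0
```

Call:
jog_arm:
  motion:
    - [0.05, [0, 0, 0.001], [0, 0, 0]]
    - [0.05, [0, 0, 0.0007], [0, 0, 0]]
    - [0.05, [0, 0, 0], [0, 0, 0]]

```text
t: 16.6
position: [0.4928, -0.0367, 0.2905]
eef_rot: [-0.0, 1.0, -0.0, 0.0]
ft_force: [-0.0, 0.0, 3.8]
grip_width: 0.0643
finger_force: 20.0
```

Call:
jog_arm:
  motion:
    - [0.05, [0, 0, 0.0006], [0, 0, 0]]
    - [0.05, [0, 0, 0], [0, 0, 0]]
    - [0.087, [0, 0, 0], [0, 0, 0]]
    - [0.087, [0, 0, 0], [0, 0, 0]]
    - [0.087, [0, 0, 0], [0, 0, 0]]
    - [0.087, [0, 0, 0], [0, 0, 0]]
    - [0.087, [0, 0, -0.02], [0, 0, 0]]
    - [0.087, [0, 0, -0.04], [0, 0, 0]]
    - [0.087, [0, 0, -0.04], [0, 0, 0]]
    - [0.087, [0, 0, -0.015], [0, 0, 0]]
    - [0.087, [0, 0, 0], [0, 0, 0]]
    - [0.087, [0, 0, 0], [0, 0, 0]]

```text
t: 17.8
position: [0.4921, -0.0366, 0.4033]
eef_rot: [0.0, 1.0, 0.0, -0.001]
ft_force: [-0.3, -0.2, -1.3]
grip_width: 0.0867
finger_force: 0.0
```

```bash
python3 -c "
from h import *
print(monitor.sense()['position']);snap('wrist','q1');snap('side','qs1')"
```

```text
[ 0.49214228 -0.03661871  0.4033109 ]
```

Call:
jog_arm:
  motion:
    - [0.087, [0, 0.042, 0], [0, 0, 0]]
    - [0.087, [0, 0.042, 0], [0, 0, 0]]
    - [0.087, [0, 0.042, 0], [0, 0, 0]]
    - [0.087, [0, 0, 0], [0, 0, 0]]
    - [0.087, [0, 0, 0], [0, 0, 0]]
    - [0.087, [0, 0, 0], [0, 0, 0]]

```text
t: 18.5
position: [0.4924, 0.089, 0.4031]
eef_rot: [0.0, 1.0, -0.001, -0.001]
ft_force: [-0.3, -0.4, -0.2]
grip_width: 0.0868
finger_force: 0.0
```

```bash
python3 -c "
from h import *
print(monitor.sense()['position']);snap('wrist','q2')"
```

```text
[0.49244526 0.08898014 0.40314903]
```

Call:
jog_arm:
  motion:
    - [0.087, [0, 0.045, 0], [0, 0, 0]]
    - [0.087, [0, 0.045, 0], [0, 0, 0]]
    - [0.087, [0, 0.045, 0], [0, 0, 0]]
    - [0.087, [0, 0.045, 0], [0, 0, 0]]
    - [0.087, [0, 0.045, 0], [0, 0, 0]]
    - [0.087, [0, 0, 0], [0, 0, 0]]
    - [0.087, [0, 0, 0], [0, 0, 0]]
    - [0.087, [0, 0, 0], [0, 0, 0]]

```text
t: 19.35
position: [0.4928, 0.313, 0.4039]
eef_rot: [0.001, 1.0, -0.0, -0.0]
ft_force: [1.4, -0.1, 0.5]
grip_width: 0.087
finger_force: 0.0
```

```bash
python3 - <<'E'
from fit import *
np.set_printoptions(precision=4,suppress=True)
print(monitor.sense()['position']);snap('wrist','q3')
for t in(112,125):print(pair('q1','q2',[.4922,-.0368,.130],thr=t))
# knob: dark blob near lid
for f in('v1','q3'):
    im=cv2.imread('pics/%s.png'%f);d=load(f);m=(im.max(2)<60).astype(np.uint8);m[255:]=0
    g=proj(d,[.494,.365,.03]);n,l,st,c=cv2.connectedComponentsWithStats(m)
    print(f,g,[(st[i].tolist(),c[i].round(1).tolist()) for i in range(1,n) if st[i,4]>60 and np.hypot(*(c[i]-g))<80])
a=cv2.imread('pics/q3.png');b=cv2.imread('pics/qs1.png')[120:270,210:343];c=cv2.imread('pics/q1.png')
cv2.imwrite('pics/q.png',np.hstack([cv2.resize(a[60:290,150:450],(390,300)),cv2.resize(c[60:290,200:360],(209,300)),cv2.resize(b,(200,300))]))
E
```

```text
[0.4928 0.313  0.4039]
((array([ 0.4911, -0.0371,  0.0301]), 135, np.float64(0.0004961835766645822)), (array([ 0.513 , -0.0744,  0.0295]), 0, np.float64(nan)), array([ 0.484 , -0.0362,  0.1892]), np.float64(0.01632084023829133))
((array([ 0.4906, -0.0372,  0.0306]), 136, np.float64(0.0005918460942694435)), (array([ 0.513 , -0.0744,  0.0295]), 0, np.float64(nan)), array([ 0.4838, -0.0362,  0.1892]), np.float64(0.01665499203786041))
v1 [361.3744 195.5226] [([357, 182, 23, 22, 395], [368.1, 192.4]), ([374, 242, 30, 13, 270], [386.8, 249.4])]
q3 [334.5557 191.5805] [([331, 178, 23, 23, 405], [341.9, 188.9]), ([374, 242, 30, 13, 270], [386.8, 249.4])]
  ret = _var(a, axis=axis, dtype=dtype, out=out, ddof=ddof,
  arrmean = um.true_divide(arrmean, div, out=arrmean,
  ret = ret.dtype.type(ret / rcount)
```

View pics/q.png

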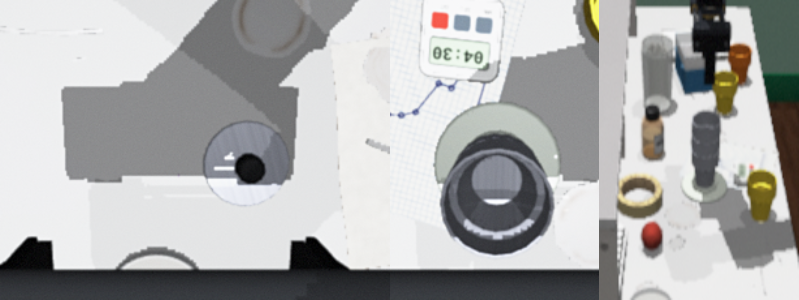

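The stack is straight and upright in both views, and the lid's knob is at wrist (342,189). Now I'll measure the knob.

```bash
python3 - <<'E' 2>/dev/null
from fit import *
np.set_printoptions(precision=4,suppress=True)
g=[.494,.365,.036]
for t in(60,80):
  for r in pair('v1','q3',g,thr=t,R0=.011): print(r)
d=load('top0');im=cv2.imread('pics/top0.png');m=(im.max(2)<60).astype(np.uint8);n,l,st,c=cv2.connectedComponentsWithStats(m)
for i in range(1,n):
    if np.hypot(*(c[i]-[138,216]))<8:
        print(st[i],c[i],onz(d,*c[i],.03), [tri(ray(d,*c[i]),ray(load(f),*k)) for f,k in(('v1',(368.1,192.4)),('q3',(341.9,188.9)))])
E
```

```text
(array([0.4906, 0.3713, 0.0098]), 38, np.float64(0.0003803608524305206))
(array([0.4912, 0.3721, 0.0101]), 38, np.float64(0.00026877211077689197))
[0.493  0.374  0.0248]
0.00048081129048686274
(array([0.4905, 0.3712, 0.01  ]), 38, np.float64(0.00040095846320828947))
(array([0.4912, 0.3721, 0.0103]), 39, np.float64(0.00028865105974890126))
[0.4933 0.3743 0.0235]
0.0005100818174692412
[134 214   8   6  36] [137.75   216.4444] [0.4926 0.3709 0.03  ] [(array([0.495 , 0.3766, 0.0104]), np.float64(0.0008222141136556186)), (array([0.4939, 0.3744, 0.0182]), np.float64(0.000774431869045783))]
```

Call:
jog_arm:
  motion:
    - [0.087, [0, 0.04, 0], [0, 0, 0]]
    - [0.087, [0, 0.04, 0], [0, 0, 0]]
    - [0.087, [0, 0.04, 0], [0, 0, 0]]
    - [0.087, [0, 0, 0], [0, 0, 0]]
    - [0.087, [0, 0, 0], [0, 0, 0]]
    - [0.087, [0, 0, 0], [0, 0, 0]]

```text
t: 20.0
position: [0.4929, 0.4328, 0.4044]
eef_rot: [0.001, 1.0, -0.0, -0.0]
ft_force: [-0.3, 0.2, -0.7]
grip_width: 0.0869
finger_force: 0.0
```

```bash
python3 -c "
from h import *
print(monitor.sense()['position']);snap('wrist','q4')"
```

```text
[0.49287062 0.43278549 0.40440467]
```

Call:
jog_arm:
  motion:
    - [0.087, [0, -0.03, 0.03], [0, 0, 0]]
    - [0.087, [0, -0.03, 0.03], [0, 0, 0]]
    - [0.087, [0, 0, 0.03], [0, 0, 0]]
    - [0.087, [0, 0, 0], [0, 0, 0]]
    - [0.087, [0, 0, 0], [0, 0, 0]]
    - [0.087, [0, 0, 0], [0, 0, 0]]

```text
t: 20.65
position: [0.4931, 0.3749, 0.3164]
eef_rot: [-0.0, 1.0, 0.001, 0.002]
ft_force: [-0.2, 0.5, -0.1]
grip_width: 0.087
finger_force: 0.0
```

```bash
python3 - <<'E' 2>/dev/null
from fit import *
np.set_printoptions(precision=4,suppress=True)
print(monitor.sense()['position']);snap('wrist','q5')
g=[.492,.372,.036]
for A,B in(('v1','q4'),('q3','q4'),('q4','q5'),('v1','q5')):print(A,B,*pair(A,B,g,thr=70,R0=.011))
c=cv2.imread('pics/q5.png')[40:300,150:450];cv2.imwrite('pics/q5c.png',cv2.resize(c,(600,520)))
E
```

```text
[0.4931 0.3749 0.3164]
v1 q4 (array([0.4907, 0.3715, 0.0098]), 36, np.float64(0.0004019441041026927)) (array([0.4912, 0.3733, 0.0104]), 39, np.float64(0.00023994691769069418)) [0.4918 0.3726 0.0316] 0.00043283263175150876
q3 q4 (array([0.4911, 0.3721, 0.0102]), 38, np.float64(0.0002987034238589545)) (array([0.4912, 0.3733, 0.0104]), 39, np.float64(0.00023994691769069418)) [0.4918 0.3727 0.0323] 0.00014712768624333442
q4 q5 (array([0.4912, 0.3733, 0.0104]), 39, np.float64(0.00023994691769069418)) (array([0.491 , 0.3727, 0.0103]), 52, np.float64(0.0002556193592696783)) [0.492  0.3727 0.032 ] 1.586523185891702e-05
v1 q5 (array([0.4907, 0.3715, 0.0098]), 36, np.float64(0.0004019441041026927)) (array([0.491 , 0.3727, 0.0103]), 52, np.float64(0.0002556193592696783)) [0.4918 0.3726 0.0319] 0.0004620007259713814
```

Knob centre is (0.4915,0.3727) with its top at about 0.032–0.036, agreeing across view pairs. I'm approaching with the fingertips just above the disc.

Call:
jog_arm:
  motion:
    - [0.06, [0.0016, -0.0022, 0.02], [0, 0, 0]]
    - [0.06, [0, 0, 0.03], [0, 0, 0]]
    - [0.06, [0, 0, 0.03], [0, 0, 0]]
    - [0.06, [0, 0, 0.02], [0, 0, 0]]
    - [0.06, [0, 0, 0.012], [0, 0, 0]]
    - [0.06, [0, 0, 0.006], [0, 0, 0]]
    - [0.06, [0, 0, 0], [0, 0, 0]]
    - [0.06, [0, 0, 0], [0, 0, 0]]
  newtons: 20

```text
t: 21.5
position: [0.4913, 0.3727, 0.1974]
eef_rot: [-0.0, 1.0, 0.001, 0.001]
ft_force: [-0.4, -0.7, 0.4]
grip_width: 0.0601
finger_force: 0.0
```

Call:
jog_arm:
  motion:
    - [0.06, [0, 0, 0.002], [0, 0, 0]]
    - [0.01, [0, 0, 0], [0, 0, 0]]
    - [0.01, [0, 0, 0], [0, 0, 0]]
    - [0.01, [0, 0, 0], [0, 0, 0]]
    - [0.01, [0, 0, 0], [0, 0, 0]]
    - [0.01, [0, 0, 0], [0, 0, 0]]
    - [0.01, [0, 0, 0], [0, 0, 0]]
    - [0.01, [0, 0, 0], [0, 0, 0]]
    - [0.01, [0, 0, 0], [0, 0, 0]]

```text
t: 22.4
position: [0.4909, 0.3722, 0.1942]
eef_rot: [-0.0, 1.0, 0.0, 0.0]
ft_force: [-0.6, -0.6, 0.0]
grip_width: 0.0211
finger_force: 19.9
```

Call:
jog_arm:
  motion:
    - [0.01, [0, 0, -0.02], [0, 0, 0]]
    - [0.01, [0, 0, -0.04], [0, 0, 0]]
    - [0.01, [0, 0, -0.04], [0, 0, 0]]
    - [0.01, [0, 0, -0.04], [0, 0, 0]]
    - [0.01, [0, 0, -0.04], [0, 0, 0]]
    - [0.01, [0, -0.035, 0], [0, 0, 0]]
    - [0.01, [0, -0.035, 0], [0, 0, 0]]
    - [0.01, [0, -0.035, 0], [0, 0, 0]]
    - [0.01, [0, -0.035, 0], [0, 0, 0]]
    - [0.01, [0, -0.035, 0], [0, 0, 0]]
    - [0.01, [0, -0.035, 0], [0, 0, 0]]
    - [0.01, [0, 0, 0], [0, 0, 0]]

```text
t: 23.6
position: [0.4901, 0.1589, 0.374]
eef_rot: [0.002, 1.0, -0.0, -0.001]
ft_force: [-0.3, 0.5, -0.3]
grip_width: 0.0212
finger_force: 20.0
```

Call:
jog_arm:
  motion:
    - [0.01, [0, -0.035, 0], [0, 0, 0]]
    - [0.01, [0, 0, 0], [0, 0, 0]]
    - [0.01, [0, 0, 0], [0, 0, 0]]

```text
t: 23.9
position: [0.491, 0.1271, 0.3741]
eef_rot: [0.0, 1.0, 0.0, 0.0]
ft_force: [0.4, -0.2, -0.9]
grip_width: 0.0209
finger_force: 20.0
```

```bash
python3 - <<'E' 2>/dev/null
from fit import *
np.set_printoptions(precision=4,suppress=True)
s=monitor.sense();print(s['position'],s['grip_width'],s['ft_force']);snap('wrist','r1');snap('side','rs1')
a=cv2.imread('pics/r1.png')[:320];b=cv2.imread('pics/rs1.png')[100:270,210:343]
for t in(100,115,130,140):print(t,rim('r1',[.492,-.037,.13],thr=t),rim('q1',[.492,-.037,.13],thr=t),rim('v3',[.4925,-.0367,.076],thr=t))
cv2.imwrite('pics/r.png',np.hstack([a[:,:550],cv2.resize(b,(250,320))]))
E
```

```text
[0.491  0.1271 0.3741] 0.02092101957134696 [ 0.4017 -0.1823 -0.8603]
100 (array([ 0.4934, -0.0239,  0.0284]), 44, np.float64(0.001730400652037725)) (array([ 0.4918, -0.0371,  0.0293]), 134, np.float64(0.0006876061672095552)) (array([ 0.4926, -0.0366,  0.0286]), 110, np.float64(0.000563011416601615))
115 (array([ 0.4918, -0.0258,  0.0304]), 82, np.float64(0.001472274830318031)) (array([ 0.4909, -0.0372,  0.0303]), 136, np.float64(0.0005377781963817064)) (array([ 0.4924, -0.0364,  0.029 ]), 108, np.float64(0.0006131935248202929))
130 (array([ 0.4908, -0.0256,  0.0303]), 83, np.float64(0.0014891090887646295)) (array([ 0.4904, -0.0372,  0.0308]), 134, np.float64(0.0005660304063526991)) (array([ 0.4922, -0.0366,  0.0293]), 102, np.float64(0.0005006387123333254))
140 (array([ 0.4887, -0.046 ,  0.0295]), 0, np.float64(nan)) (array([ 0.4903, -0.0371,  0.0309]), 133, np.float64(0.0005064825552892163)) (array([ 0.492 , -0.0366,  0.0296]), 104, np.float64(0.0004856962602654061))
```

View pics/r.png

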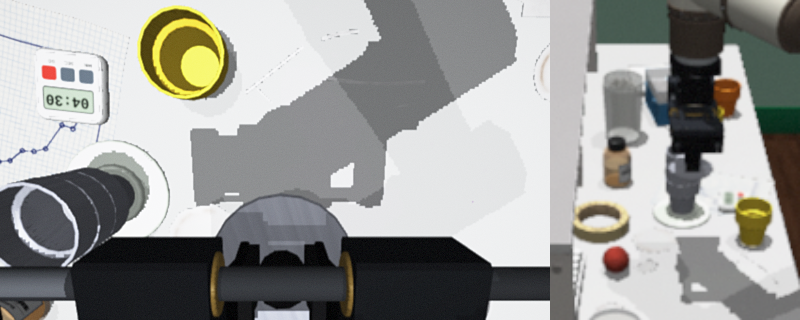

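The lid is held level at wrist (285,230), and the three-cup stack is clear at left with its rim near (35,225). I'm continuing over the stack.

Call:
jog_arm:
  motion:
    - [0.01, [0, -0.034, 0], [0, 0, 0]]
    - [0.01, [0, -0.034, 0], [0, 0, 0]]
    - [0.01, [0, -0.034, 0], [0, 0, 0]]
    - [0.01, [0, -0.034, 0], [0, 0, 0]]
    - [0.01, [-0.0004, -0.028, 0], [0, 0, 0]]
    - [0.01, [0, 0, 0], [0, 0, 0]]
    - [0.01, [0, 0, 0], [0, 0, 0]]
    - [0.01, [0, 0, 0], [0, 0, 0]]

```text
t: 24.8
position: [0.4916, -0.0358, 0.3741]
eef_rot: [-0.001, 1.0, 0.0, 0.0]
ft_force: [0.1, 0.3, -0.2]
grip_width: 0.0207
finger_force: 20.0
```

Call:
jog_arm:
  motion:
    - [0.01, [0, -0.0009, 0.01], [0, 0, 0]]
    - [0.01, [0, 0, 0.012], [0, 0, 0]]
    - [0.01, [0, 0, 0.012], [0, 0, 0]]
    - [0.01, [0, 0, 0.008], [0, 0, 0]]
    - [0.01, [0, 0, 0.004], [0, 0, 0]]
    - [0.01, [0, 0, 0], [0, 0, 0]]
    - [0.01, [0, 0, 0], [0, 0, 0]]

```text
t: 25.5
position: [0.4915, -0.0376, 0.3283]
eef_rot: [-0.0, 1.0, -0.0, 0.0]
ft_force: [0.7, -0.3, -0.9]
grip_width: 0.0212
finger_force: 20.0
```

Call:
jog_arm:
  motion:
    - [0.01, [0, 0, 0.002], [0, 0, 0]]
    - [0.01, [0, 0, 0.002], [0, 0, 0]]
    - [0.01, [0, 0, 0.002], [0, 0, 0]]
    - [0.01, [0, 0, 0], [0, 0, 0]]

```text
t: 25.9
position: [0.4912, -0.0378, 0.3219]
eef_rot: [0.0, 1.0, -0.0, -0.0]
ft_force: [-0.3, -0.5, -0.1]
grip_width: 0.0211
finger_force: 20.0
```

Call:
jog_arm:
  motion:
    - [0.01, [0, 0, 0.0015], [0, 0, 0]]
    - [0.01, [0, 0, 0.001], [0, 0, 0]]
    - [0.01, [0, 0, 0], [0, 0, 0]]

```text
t: 26.2
position: [0.4913, -0.0377, 0.3195]
eef_rot: [-0.0, 1.0, -0.0, -0.0]
ft_force: [0.5, 1.4, -0.5]
grip_width: 0.0213
finger_force: 20.0
```

Call:
jog_arm:
  motion:
    - [0.01, [0, 0, 0.001], [0, 0, 0]]
    - [0.01, [0, 0, 0.0005], [0, 0, 0]]
    - [0.01, [0, 0, 0], [0, 0, 0]]

```text
t: 26.5
position: [0.4915, -0.0377, 0.3186]
eef_rot: [-0.0, 1.0, -0.0, 0.0]
ft_force: [-0.6, -0.3, 2.2]
grip_width: 0.0207
finger_force: 20.0
```

Call:
jog_arm:
  motion:
    - [0.01, [0, 0, 0.0006], [0, 0, 0]]
    - [0.01, [0, 0, 0], [0, 0, 0]]
    - [0.06, [0, 0, 0], [0, 0, 0]]
    - [0.06, [0, 0, 0], [0, 0, 0]]
    - [0.06, [0, 0, 0], [0, 0, 0]]
    - [0.06, [0, 0, 0], [0, 0, 0]]
    - [0.06, [0, 0, -0.02], [0, 0, 0]]
    - [0.06, [0, 0, -0.03], [0, 0, 0]]
    - [0.06, [0, 0, -0.03], [0, 0, 0]]
    - [0.06, [0, 0.04, -0.01], [0, 0, 0]]
    - [0.06, [0, 0.04, 0], [0, 0, 0]]
    - [0.06, [0, 0, 0], [0, 0, 0]]

```text
t: 27.7
position: [0.4914, 0.0451, 0.4079]
eef_rot: [-0.002, 1.0, 0.001, 0.001]
ft_force: [-0.1, -1.1, -0.1]
grip_width: 0.0599
finger_force: 0.0
```

```bash
python3 - <<'E'
from h import *
s=monitor.sense();print(s['position'],s['grip_width'],s['ft_force']);snap('wrist','z1');snap('side','zs1')
a=cv2.imread('pics/z1.png')[:320];b=cv2.imread('pics/zs1.png')[130:250,230:330]
cv2.imwrite('pics/z.png',np.hstack([a[:,:500],cv2.resize(b,(267,320),interpolation=2)]))
E
```

```text
[0.49143038 0.04513458 0.4079308 ] 0.05993373099500575 [-0.05893592 -1.13268754 -0.10475216]
```

View pics/z.png

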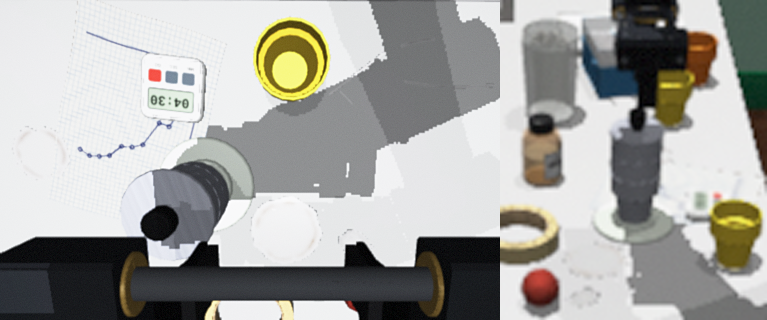

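The lid sits flat and centred: disc at wrist (172,215), knob at (158,222). In the side view the stack is straight on its stand, so I'm handing in.

```bash
python3 -c "
from h import *
print(job.hand_in())"
```

```text
the job is handed in; nothing more can be done
None
```

Handed in at about 28 s: both loose steel cups are nested upright in the cup on the stand and the steel lid is seated flat on top; the last two camera views agreed, and I moved nothing else, but no verdict came back.

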